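# Make up two sampling kits for parchment examination

### The job

Make up two sampling kits from the stock on the conservation bench. First the blue tray: stand the green-capped tube in its small bay and the amber jar (black cap) in its large bay; only then complete the orange tray: stand the yellow-capped tube in its small bay and the cardboard swab box in its large bay. Each thing must stand upright on the tray's floor, inside its bay; leave the red-capped tube, the metal tin and the glass beaker where they stand.

Things in the scene. Friction and masses are not known exactly. Their poses are not given: they have to be found in the camera images.
- tube_green: Sample tube standing on the table: clear round body 26 mm in diameter and 55 mm high with a white paper band, under a green screw cap 28 mm in diameter and 20 mm high; 75 mm high in all, about 40 g. Origin at the centre of its underside, z up along the tube; round, so its yaw means nothing.
- tube_yellow: Sample tube standing on the table: clear round body 26 mm in diameter and 55 mm high with a white paper band, under a yellow screw cap 28 mm in diameter and 20 mm high; 75 mm high in all, about 40 g. Origin at the centre of its underside, z up along the tube; round, so its yaw means nothing.
- tube_red: Sample tube standing on the table: clear round body 26 mm in diameter and 55 mm high with a white paper band, under a red screw cap 28 mm in diameter and 20 mm high; 75 mm high in all, about 40 g. Origin at the centre of its underside, z up along the tube; round, so its yaw means nothing. Surplus: stays where it is.
- jar_amber: Squat jar standing on the table: amber glass with a white paper band and a black cap, 46 mm in diameter, 54 mm high in all (the top 14 mm are the cap, of the same diameter), about 110 g. Origin at the centre of its underside, z up; round, so its yaw means nothing. Goes into the blue tray.
- tin: Squat metal tin standing on the table: plain bright metal with a metal cap and a white paper band, 46 mm in diameter, 54 mm high in all (the top 14 mm are the cap, of the same diameter), about 110 g. Origin at the centre of its underside, z up; round, so its yaw means nothing. Surplus: stays where it is.
- swab_box: Closed cardboard box of swabs with a blue band round its middle and a white patch on top: 36 mm along its x, 56 mm along its y, 48 mm high, about 60 g. It stands on the table. Origin at the centre of its underside, z up.
- beaker: Empty glass beaker, round, open on top, at most 58 mm in diameter at the rim, 70 mm high, 120 g, standing on the table among the stock. Origin at the centre of its underside. Bystander: stays where it is.
- tray_blue: Blue kit tray, fixed, open on top, 90 (x) x 150 (y) x 20 mm high; floor and walls 4 mm thick. A cross wall as high as the rim parts it into two bays: small, 82 (x) x 49 (y) mm inside, centre at y = +46.5 mm in the tray's frame; large, 82 x 89 mm, centre at y = -26.5 mm. Origin at the centre of the underside, z up (bay floor at z = 4 mm); its y points roughly left as seen from the robot.
- tray_orange: Orange kit tray, fixed, open on top, 90 (x) x 150 (y) x 20 mm high; floor and walls 4 mm thick. A cross wall as high as the rim parts it into two bays: small, 82 (x) x 49 (y) mm inside, centre at y = -46.5 mm in the tray's frame; large, 82 x 89 mm, centre at y = +26.5 mm. Origin at the centre of the underside, z up (bay floor at z = 4 mm); its y points roughly left as seen from the robot.
There are look-alikes about, which are no part of the job. Leave any purple or turquoise look-alike of the jar_amber alone.

How it is judged (in metres and radians):
On the way, in this order (a step that is already met when the one before it is completed fails the run):
1. the blue kit is complete: green-capped tube upright in the small bay, amber jar upright in the large bay, both released (x of tube_green in the frame of tray_blue between -0.032 and 0.032 m and y of tube_green in the frame of tray_blue between 0.031 and 0.062 m and z of each of tube_green, jar_amber in the frame of tray_blue below 0.01 m and angle between each of tube_green, jar_amber's own z axis and vertical below 0.15 rad and linear speed of each of tube_green, jar_amber below 0.03 m/s and contact force between the fingers and tube_green below 0.1 N and x of jar_amber in the frame of tray_blue between -0.024 and 0.024 m and y of jar_amber in the frame of tray_blue between -0.053 and 0 m and contact force between the fingers and jar_amber below 0.1 N), for 0.2 s.
2. the orange kit is complete: yellow-capped tube upright in the small bay, swab box upright in the large bay, both released (x of tube_yellow in the frame of tray_orange between -0.032 and 0.032 m and y of tube_yellow in the frame of tray_orange between -0.062 and -0.031 m and z of each of tube_yellow, swab_box in the frame of tray_orange below 0.01 m and angle between each of tube_yellow, swab_box's own z axis and vertical below 0.15 rad and linear speed of each of tube_yellow, swab_box below 0.03 m/s and contact force between the fingers and tube_yellow below 0.1 N and x of swab_box in the frame of tray_orange between -0.028 and 0.028 m and y of swab_box in the frame of tray_orange between -0.007 and 0.06 m and contact force between the fingers and swab_box below 0.1 N), for 0.2 s.
At the end, for the whole second after the job is handed in: Green-capped tube and amber jar in the small and large bays of the blue tray, yellow-capped tube and swab box in those of the orange tray: on the floor (within 6 mm), within 0.15 rad of upright, inside the bay, released, at rest; red-capped tube, metal tin and beaker within 20 mm of their starts (all of step 1 and all of step 2 and distance of each of tube_red, tin, beaker from where it was at the start of the episode below 0.02 m and angle between each of tube_red, tin, beaker's own z axis and vertical below 0.15 rad); the robot touches nothing.
It fails at once if the red-capped tube, the metal tin or the beaker is shifted by more than 20 mm or tipped (distance of any of tube_red, tin, beaker from where it was at the start of the episode above 0.02 m or angle between any of tube_red, tin, beaker's own z axis and vertical above 0.3 rad).
It also fails if it takes over 99 s, if anything falls off the work surface, if the arm or the gripper's body presses on something with over 40 N, if the wrist force passes 120 N, or if a joint passes its speed limit or range.

### The arm

A 6-joint arm with a two-finger parallel gripper is mounted at the origin on the work surface. World frame = base frame: x ahead of the robot, y to its left, z up, the work surface at z = 0. Lengths are in mm, angles in degrees, forces in N, time in s.
With the tool pointing down it reaches from about 350 to 725 mm from the base axis. Payload 4.3 kg.
Tool frame: the origin (TCP) lies at the very end of the fingers, on their centre line; the grasp point (between the pads) lies 19 mm behind it; z points along the fingers, y is the line along which they close (so a half turn about z gives the same grasp; the last joint's range is limited). The gripper opens to 85 mm and grips with 20 to 120 N. Pads are 22 mm wide; open, the fingers measure 114 mm over their backs; the gripper's body (76 mm by 85 mm) begins 54 mm behind the grasp point. The pads swing forward as they close: fully open they stand 13 mm farther back than shut.
Start: joints at [-6.32, 21.618, 4.641, 73.018, 0, 83.68], TCP at [575.036, 0.002, 231.329] pointing down, gripper open.
Joint ranges: [-156.06, 156.06], [-48.1, 94.91], [-58.44, 69.94], [-101.28, 121.22], [-78.64, 73.56], [-180, 180]. Speed limits (degrees/s): [147.25, 147.25, 180, 180, 180, 180].

### API

Orientations are given as a 3x3 rotation matrix whose columns are the frame's x, y, z axes.
In Python, from station import * gives the robot as it stands.
- The arm moves only by the tool step_arm, never from a script. Its argument "targets" is a list that holds one entry, the list of rows, each a list of 6 numbers: the shift along the tool's x, y, z in parts of the range, where 1.0 means 750 mm, then the turn, a rotation vector about the tool's x, y, z in a scale on which 1.0 is 2 pi rad. In form: [[[x, y, z, ax, ay, az], ...]]. A call has 1 to 20 rows; each row is the pose to reach, as a shift and turn from the pose commanded when the call began, along the tool's axes at that moment; what a row does not reach only later rows make up. A row lasts 1/8 s, in which the tool goes at most 62.5 mm and 10.7 degrees, less where a joint would pass 70% of its speed; a pose out of reach is approached as far as the arm can. A call with a gripper value outside its range is refused whole. "claw" is the finger opening in mm, from 0 to 85.4, set as the call begins (left out, the last holds). The fingers move at their own pace and stop on an object; "squeeze" is the grip in N (left out, the last holds). Time passes only in rows, so rows that repeat a pose let the fingers close. It gives the time, the measured TCP pose, the force, the opening and the grip force at its end, in the units of the state.
- state(): the state, without advancing time (a new reading comes with each control period).
- grab_frame(name): name is "scene" or "side" or "wrist"; returns a dict with "color" (480x640x3 uint8, red, green, blue), "camera_matrix" (3x3 intrinsics, pixels), "R" (3x3) and "t" (3): a world point X has camera coordinates R X + t; the wrist camera has in their place "tool_from_camera" (4x4, takes a point from camera to tool coordinates, whose origin is the TCP and whose axes are the flange's). Camera axes: x right, y down, z forward; pixel columns grow to the right and rows downward; lengths in mm; the calibration is good to about 2 mm. A picture is of the moment at which its call begins: read the wrist's pose just before it. There is no depth.
- job_done(): hands the job in; it is judged then, once.
Trained networks look in the newest picture that a camera, given by its name, has taken for a name from the list of things; names that differ only in an ending like _2 or _b are one class to them, and where a whole thing is asked for, a point or a joint stands for the part that bears it (a point fixed in the world has none). Each returns a list of dicts, best first, with "p" (0 to 1); they miss things now and then, are a little off and sometimes report something else, mostly with a low value. They report only what shows in the picture. A call takes as long as a camera call. They do not tell look-alikes from the thing itself.
- recognise(camera, thing): "box" ([left, top, right, bottom] in pixels, round what is visible of it).
- trace(camera, thing): "region" (480x640 bool, what is visible of it) and "box" ([left, top, right, bottom] in pixels, round what is visible of it).
The state is a dict: "time_s": time; "joint_positions": joint angles; "qd": joint speeds; "tau": joint torques, N m; "ee_pos": TCP position; "tcp_rot": TCP orientation; "ft_force": force on the tool from outside, world axes, zero at the start; "ft_torque": the same for the moment, N m; "grip_width": opening from 0.0 (shut) to 1.0 (fully open); "finger_force": force on a finger pad.
Only numpy, scipy, OpenCV 4.12 (cv2) and the standard library are available. Lean on these libraries where they do the work, as an engineer would, in place of code of your own. Each camera call takes 0.05 s, during which the arm holds its last target. There are 200 camera calls.

## Working session

There is one attempt and no reset: what is moved stays moved. The work goes in short steps, Python scripts to look and compute and a tool call to move; the robot and the scene stay as the last step left them, time stands still between calls to the robot, and variables do not carry over. Pictures are saved under pics/ and viewed, at most 14 in all, crops included, and the job is handed in when it is done.

Besides the shell and the picture viewer there is one more tool, called after "Emit:" by a JSON object that holds its "op" and its "data". step_arm: Moves the arm, as the interface text tells. Its arguments: {"type":"object","properties":{"targets":{"type":"array"},"claw":{"type":"number"},"squeeze":{"type":"number"}},"required":["targets"]}

```bash
mkdir -p pics; ls; python3 - <<'E'
from station import *
import cv2,numpy as np
s=state();print(s['time_s'],s['ee_pos'],np.round(s['tcp_rot'],3).tolist(),s['grip_width'])
for c in ['scene','side']:
    f=grab_frame(c);cv2.imwrite(f'pics/{c}0.png',f['color'][:,:,::-1])
    print(c,np.round(f['camera_matrix'],1).tolist(),np.round(f['R'],3).tolist(),np.round(f['t'],1).tolist())
    for n in ['tube_green','tube_yellow','tube_red','jar_amber','tin','swab_box','beaker','tray_blue','tray_orange']:
        print(n,[(round(d['p'],2),np.round(d['box']).astype(int).tolist()) for d in recognise(c,n)[:5]])
E
```

```text
pics
0.0 [5.74330528e+02 8.49662403e-02 2.30315309e+02] [[-0.0, 1.0, -0.002], [1.0, 0.0, 0.0], [0.0, -0.002, -1.0]] 1.0034299800361655
scene [[472.5, 0.0, 317.3], [0.0, 472.5, 235.4], [0.0, 0.0, 1.0]] [[0.706, 0.709, -0.004], [0.57, -0.571, -0.591], [-0.421, 0.415, -0.807]] [-436.0, -210.7, 1215.2]
tube_green [(0.77, [182, 284, 202, 312])]
tube_yellow [(0.52, [308, 180, 321, 203])]
tube_red [(0.84, [125, 318, 150, 349])]
jar_amber [(0.84, [357, 132, 373, 158]), (0.75, [397, 132, 416, 160]), (0.7, [349, 166, 371, 195]), (0.55, [385, 153, 408, 179])]
tin [(0.68, [230, 249, 255, 282])]
swab_box [(0.61, [296, 278, 332, 318])]
beaker [(0.87, [264, 214, 291, 254])]
tray_blue [(0.56, [202, 332, 296, 410])]
tray_orange [(0.93, [340, 198, 419, 259])]
side [[556.4, 0.0, 317.9], [0.0, 556.4, 245.9], [0.0, 0.0, 1.0]] [[0.798, -0.603, -0.022], [-0.29, -0.352, -0.89], [0.529, 0.716, -0.456]] [-357.7, 234.1, 871.7]
tube_green [(0.78, [367, 298, 388, 348])]
tube_yellow [(0.66, [255, 233, 268, 268])]
tube_red [(0.6, [418, 332, 439, 380])]
jar_amber [(0.95, [187, 216, 212, 244]), (0.92, [205, 201, 223, 223]), (0.86, [230, 207, 249, 231]), (0.66, [238, 215, 256, 249])]
tin [(0.72, [326, 281, 353, 314])]
swab_box [(0.6, [362, 248, 394, 280])]
beaker [(0.65, [292, 254, 317, 292])]
tray_blue [(0.65, [415, 276, 491, 333])]
tray_orange [(0.7, [280, 216, 335, 251])]
```

View pics/scene0.png

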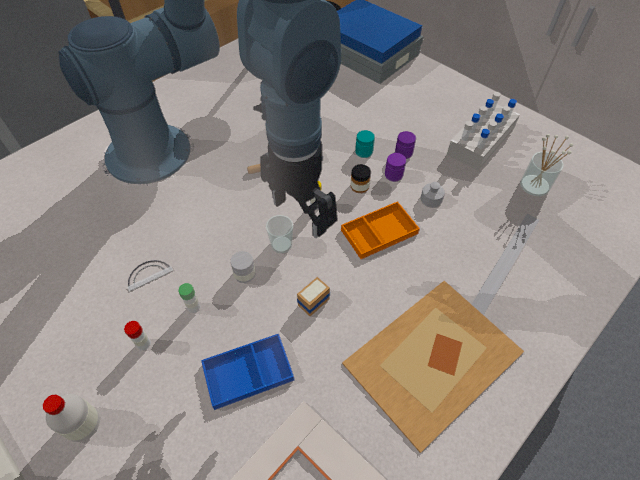

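View pics/side0.png

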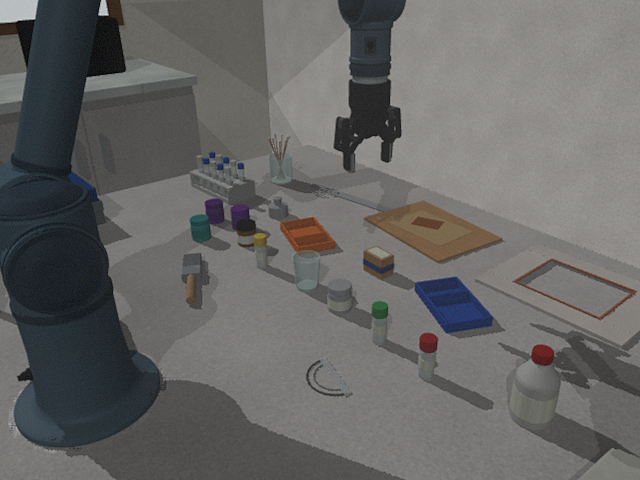

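The scene picture has the stock in an arc, with the amber jar at (360,178). Its look-alikes are teal at (365,144) and purple at (405,145) and (396,167). In the side picture the amber jar is at (247,233), next to purple at (240,215) and (214,210) and teal at (200,228). Yellow tube: scene (315,190), half hidden by the arm, and side (261,250).

```bash
cat > h.py <<'E'
from station import *
import cv2,numpy as np
from scipy.optimize import minimize
def cyl(r,h,z0=0):
    a=np.linspace(0,2*np.pi,24,endpoint=False)
    return np.array([[r*np.cos(t),r*np.sin(t),z] for t in a for z in (z0,z0+h)])
def box(a,b,h): return np.array([[i*a/2,j*b/2,z] for i in(-1,1) for j in(-1,1) for z in(0,h)])
SH=dict(tube=cyl(13.6,75),jar=cyl(23,54),tin=cyl(23,54),beaker=cyl(28,70),swab=box(36,56,48),tray=box(90,150,20))
def shape(n): return SH[n.split('_')[0]]
def cam(name):
    s=state();f=grab_frame(name)
    if name=='wrist':
        T=np.asarray(f['tool_from_camera']);Rw=np.asarray(s['tcp_rot']);p=np.asarray(s['ee_pos'])
        Rc=Rw@T[:3,:3];c=Rw@T[:3,3]+p
        f['R']=Rc.T;f['t']=-Rc.T@c
    return f
def proj(f,X):
    c=X@np.asarray(f['R']).T+np.asarray(f['t']);q=c@np.asarray(f['camera_matrix']).T
    return q[:,:2]/q[:,2:]
def ray(f,uv,z):
    R=np.asarray(f['R']);c=-R.T@np.asarray(f['t'])
    d=R.T@np.linalg.solve(np.asarray(f['camera_matrix']),[uv[0],uv[1],1.]);return c+d*(z-c[2])/d[2]
def place(S,p):
    c,s=np.cos(p[2]),np.sin(p[2]);return S@np.array([[c,-s,0],[s,c,0],[0,0,1]]).T+[p[0],p[1],0]
def hull(f,X,sh=(480,640)):
    m=np.zeros(sh,np.uint8);h=cv2.convexHull((proj(f,X)*16).astype(np.int32));cv2.fillConvexPoly(m,h,1,shift=4);return m>0
def fit(n,fr,reg,p0,yaw):
    S=shape(n)
    def cost(q):
        p=[q[0],q[1],q[2]*.01 if yaw else 0]; e=0
        for f,r in zip(fr,reg):
            m=hull(f,place(S,p));e+=1-(m&r).sum()/max(1,(m|r).sum())
        return e/len(fr)
    best=None
    for y in ([-.6,-.2,.2,.6,1.0,1.4] if yaw and len(p0)<3 else [p0[2] if len(p0)>2 else 0]):
        r=minimize(cost,[p0[0],p0[1],y*100],method='Nelder-Mead',options=dict(initial_simplex=np.array([p0[0],p0[1],y*100])+np.array([[0,0,0],[12,0,0],[0,12,0],[-8,-8,20.]])))
        if best is None or r.fun<best.fun: best=r
    return best.x[:2].round(1),(np.degrees(best.x[2]*.01).round(1) if yaw else 0),round(best.fun,3)
E
python3 - <<'E'
from h import *
fr={c:cam(c) for c in('scene','side')}
pick={'scene':(360,178),'side':(247,233)}
for n in ['tube_green','tube_yellow','tube_red','jar_amber','tin','swab_box','beaker','tray_blue','tray_orange']:
    R={}
    for c in fr:
        ds=trace(c,n)
        if not ds: continue
        d=ds[0]
        if n=='jar_amber': d=min(ds,key=lambda d:np.hypot((d['box'][0]+d['box'][2])/2-pick[c][0],(d['box'][1]+d['box'][3])/2-pick[c][1]))
        R[c]=d
    out=[n]
    def go(cs):
        b=R[cs[-1]]['box'];p0=ray(fr[cs[-1]],((b[0]+b[2])/2,(b[1]+b[3])/2),shape(n)[:,2].max()/2)
        return fit(n,[fr[c] for c in cs],[R[c]['region'] for c in cs],p0[:2],n[:3] in('swa','tra'))
    print(n,{c:np.round(R[c]['box']).astype(int).tolist() for c in R},'BOTH',go(list(R)),*[(c,go([c])) for c in R])
E
```

```text
tube_green {'scene': [179, 284, 202, 313], 'side': [366, 301, 386, 350]} BOTH (array([ 444.5, -179.5]), 0, np.float64(0.091)) ('scene', (array([ 445.3, -180.1]), 0, np.float64(0.092))) ('side', (array([ 446.6, -177.4]), 0, np.float64(0.054)))
tube_yellow {'side': [255, 235, 266, 267]} BOTH (array([433.5, 189.1]), 0, np.float64(0.149)) ('side', (array([433.5, 189.1]), 0, np.float64(0.149)))
tube_red {'scene': [125, 320, 151, 353], 'side': [416, 330, 435, 380]} BOTH (array([ 442. , -294.4]), 0, np.float64(0.129)) ('scene', (array([ 439.3, -294.2]), 0, np.float64(0.102))) ('side', (array([ 444.5, -292.3]), 0, np.float64(0.148)))
jar_amber {'scene': [349, 166, 372, 192], 'side': [235, 218, 255, 248]} BOTH (array([461.5, 300.4]), 0, np.float64(0.145)) ('scene', (array([462.1, 300.7]), 0, np.float64(0.095))) ('side', (array([465.3, 307.3]), 0, np.float64(0.18)))
tin {'scene': [230, 249, 255, 283], 'side': [327, 279, 349, 312]} BOTH (array([456. , -55.9]), 0, np.float64(0.09)) ('scene', (array([455.7, -55.9]), 0, np.float64(0.033))) ('side', (array([458.5, -53.1]), 0, np.float64(0.133)))
sw
[... 385 characters left out ...]
at64(0.699)) ('scene', (array([454.1,  50.1]), 0, np.float64(0.144))) ('side', (array([462.8, -45.8]), 0, np.float64(0.397)))
tray_blue {'scene': [203, 335, 297, 412], 'side': [414, 274, 493, 333]} BOTH (array([ 626.3, -187.3]), np.float64(-25.1), np.float64(0.039)) ('scene', (array([ 624.6, -187.6]), np.float64(156.4), np.float64(0.023))) ('side', (array([ 628.4, -185.2]), np.float64(-24.2), np.float64(0.028)))
tray_orange {'scene': [266, 216, 292, 251], 'side': [281, 213, 334, 252]} BOTH (array([590. , 235.8]), np.float64(-18.7), np.float64(0.524)) ('scene', (array([405.8,  76.2]), np.float64(49.6), np.float64(0.659))) ('side', (array([590. , 235.8]), np.float64(-18.7), np.float64(0.049)))
```

```bash
python3 - <<'E'
import cv2,numpy as np
s=cv2.imread('pics/scene0.png');d=cv2.imread('pics/side0.png')
a=cv2.resize(s[125:205,300:420],None,fx=3.3,fy=3.3,interpolation=3);b=cv2.resize(d[190:270,180:300],None,fx=3.3,fy=3.3,interpolation=3)
cv2.imwrite('pics/crop1.png',np.hstack([a,b]))
E
```

```text
(no output)
```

View pics/crop1.png

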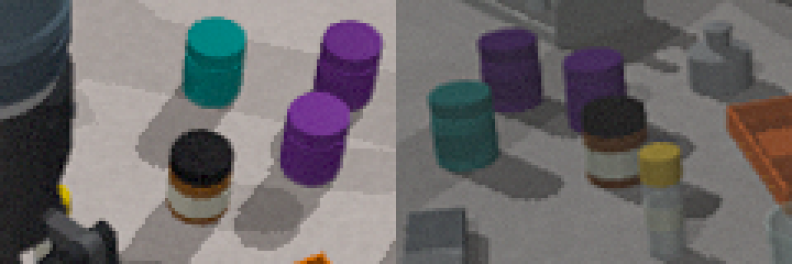

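Careful with the scale: shifts go in shares of 750 mm and turns go in shares of 2 pi rad. That gives: -180 mm / 750 = -0.24, -175 mm / 750 = -0.2333.

Emit:
{"op": "step_arm", "data": {"targets": [[[-0.0267,-0.02,0,0,0,0],[-0.06,-0.044,0,0,0,0],[-0.1,-0.0733,0,0,0,0],[-0.14,-0.1027,0,0,0,0],[-0.18,-0.132,0.0267,0,0,0],[-0.2133,-0.1547,0.0533,0,0,0],[-0.2333,-0.168,0.0667,0,0,0],[-0.24,-0.1733,0.0667,0,0,0],[-0.24,-0.1733,0.0667,0,0,0],[-0.24,-0.1733,0.0667,0,0,0]]], "claw": 85, "squeeze": 30}}

```text
time_s: 3.25
ee_pos: [446.1, -179.7, 182.1]
tcp_rot: [[-0.001, 1.0, 0.002], [1.0, 0.001, -0.0], [-0.0, 0.002, -1.0]]
ft_force: [-0.4, 0.6, 0.8]
grip_width: 0.992
finger_force: 0.0
```

The crop confirms the amber jar: black cap, amber glass and white band, at scene (360,178). The purple and teal jars stand behind it.

```bash
python3 - <<'E'
from h import *
def ctr(d): b=d['box'];return (b[0]+b[2])/2,(b[1]+b[3])/2
fw=cam('wrist')
cv2.imwrite('pics/w1.png',fw['color'][:,:,::-1])
for d in trace('wrist','tube_green')[:2]:
    p0=ray(fw,ctr(d),60);print('wrist green',d['p'],np.round(d['box']),fit('tube_green',[fw],[d['region']],p0[:2],False))
f=cam('scene')
for n,uv in [('tube_yellow',None),('beaker',None),('tray_orange',(380,230)),('jar_amber',(360,178))]:
    ds=trace('scene',n)
    if not ds: print(n,'none');continue
    d=ds[0] if uv is None else min(ds,key=lambda d:np.hypot(ctr(d)[0]-uv[0],ctr(d)[1]-uv[1]))
    print(n,round(d['p'],2),np.round(d['box']),fit(n,[f],[d['region']],ray(f,ctr(d),shape(n)[:,2].max()/2)[:2],n[:3]=='tra'))
# purple/teal positions
for d in trace('scene','jar_amber'): print(np.round(ctr(d)),fit('jar',[f],[d['region']],ray(f,ctr(d),27)[:2],False))
E
```

```text
wrist green 0.82 [299. 203. 337. 256.] (array([ 445.2, -181. ]), 0, np.float64(0.088))
tube_yellow 0.54 [307. 177. 321. 209.] (array([429.9, 181.7]), 0, np.float64(0.122))
beaker 0.82 [266. 215. 291. 253.] (array([452.5,  52.4]), 0, np.float64(0.13))
tray_orange 0.9 [340. 200. 420. 258.] (array([584.1, 230.4]), np.float64(-16.2), np.float64(0.062))
jar_amber 0.76 [349. 164. 371. 192.] (array([462.3, 300.9]), 0, np.float64(0.139))
[395. 166.] (array([495.1, 389.1]), 0, np.float64(0.136))
[360. 178.] (array([462.3, 300.9]), 0, np.float64(0.139))
[406. 145.] (array([461.3, 467.1]), 0, np.float64(0.2))
[364. 144.] (array([388.6, 395.9]), 0, np.float64(0.145))
```

View pics/w1.png

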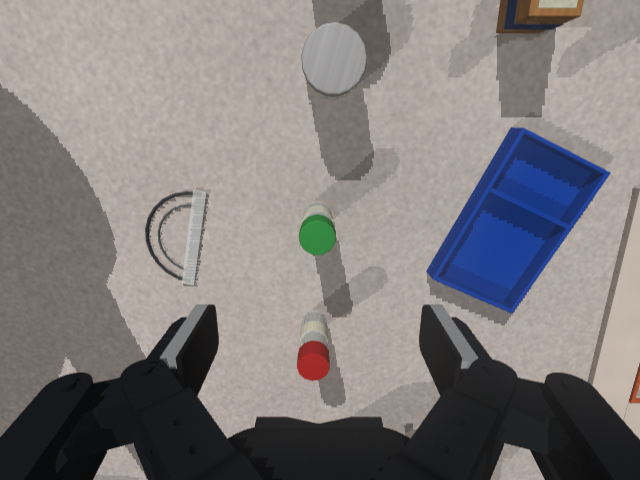

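The wrist picture shows the green cap at (318,235), red at (313,360), the tin at (333,58), and the blue tray with its small bay at the top. The fits agree on green at (445,-180), so I'll grasp it.

In the tool's units: 143 mm / 750 = 0.1907, 138 mm / 750 = 0.184.

Emit:
{"op": "step_arm", "data": {"targets": [[[0,-0.0013,0.0267,0,0,0],[0,-0.0013,0.06,0,0,0],[0,-0.0013,0.1,0,0,0],[0,-0.0013,0.14,0,0,0],[0,-0.0013,0.1667,0,0,0],[0,-0.0013,0.184,0,0,0],[0,-0.0013,0.1907,0,0,0],[0,-0.0013,0.1907,0,0,0],[0,-0.0013,0.1907,0,0,0]]]}}

```text
time_s: 4.78
ee_pos: [444.7, -180.4, 39.1]
tcp_rot: [[0.0, 1.0, 0.001], [1.0, -0.0, -0.001], [-0.001, 0.001, -1.0]]
ft_force: [-0.1, 0.2, -0.3]
grip_width: 0.995
finger_force: 0.0
```

Emit:
{"op": "step_arm", "data": {"targets": [[[0,0,0,0,0,0],[0,0,0,0,0,0],[0,0,0,0,0,0],[0,0,0,0,0,0],[0,0,0,0,0,0],[0,0,0,0,0,0]]], "claw": 10, "squeeze": 30}}

```text
time_s: 5.52
ee_pos: [444.2, -180.1, 38.5]
tcp_rot: [[-0.0, 1.0, 0.0], [1.0, 0.0, -0.0], [-0.0, 0.0, -1.0]]
ft_force: [0.6, -0.1, 2.2]
grip_width: 0.316
finger_force: 29.4
```

In the tool's units: -80 mm / 750 = -0.1067, -75 mm / 750 = -0.1.

Emit:
{"op": "step_arm", "data": {"targets": [[[0,0,-0.0133,0,0,0],[0,0,-0.04,0,0,0],[0,0,-0.0733,0,0,0],[0,0,-0.1,0,0,0],[0,0,-0.1067,0,0,0],[0,0,-0.1067,0,0,0]]]}}

```text
time_s: 6.28
ee_pos: [444.0, -180.0, 118.3]
tcp_rot: [[-0.0, 1.0, 0.0], [1.0, 0.0, -0.0], [-0.0, 0.0, -1.0]]
ft_force: [0.6, 0.3, -0.3]
grip_width: 0.316
finger_force: 29.6
```

In the tool's units: 201 mm / 750 = 0.268, 197 mm / 750 = 0.2627.

Emit:
{"op": "step_arm", "data": {"targets": [[[0.0027,0.016,0,0,0,0],[0.0093,0.0467,0,0,0,0],[0.016,0.0867,0,0,0,0],[0.0227,0.1267,0,0,0,0],[0.0293,0.1667,0,0,0,0],[0.0373,0.2067,0,0,0,0],[0.0427,0.2427,0,0,0,0],[0.0467,0.2627,0,0,0,0],[0.0467,0.268,0,0,0,0],[0.0467,0.268,0.0067,0,0,0],[0.0467,0.268,0.0267,0,0,0],[0.0467,0.268,0.0533,0,0,0],[0.0467,0.268,0.0733,0,0,0],[0.0467,0.268,0.088,0,0,0],[0.0467,0.268,0.096,0,0,0],[0.0467,0.268,0.0987,0,0,0],[0.0467,0.268,0.1,0,0,0],[0.0467,0.268,0.1,0,0,0]]]}}

```text
time_s: 8.52
ee_pos: [645.4, -145.1, 43.8]
tcp_rot: [[-0.0, 1.0, 0.001], [1.0, 0.0, -0.0], [-0.0, 0.001, -1.0]]
ft_force: [0.5, -0.9, -1.0]
grip_width: 0.317
finger_force: 29.6
```

Emit:
{"op": "step_arm", "data": {"targets": [[[0,0,0,0,0,0],[0,0,0,0,0,0],[0,0,0,0,0,0],[0,0,0,0,0,0],[0,0,0,0,0,0]]], "claw": 60}}

```text
time_s: 9.15
ee_pos: [645.0, -145.0, 43.3]
tcp_rot: [[0.0, 1.0, 0.0], [1.0, -0.0, -0.0], [-0.0, 0.0, -1.0]]
ft_force: [0.3, 0.5, 0.3]
grip_width: 0.705
finger_force: 0.0
```

In the tool's units: -130 mm / 750 = -0.1733, -120 mm / 750 = -0.16.

Emit:
{"op": "step_arm", "data": {"targets": [[[0,0,-0.0133,0,0,0],[0,0,-0.04,0,0,0],[0,0,-0.08,0,0,0],[0,0,-0.12,0,0,0],[0,0,-0.16,0,0,0],[0,0,-0.1733,0,0,0],[0,0,-0.1733,0,0,0],[0,0,-0.1733,0,0,0]]]}}

```text
time_s: 10.15
ee_pos: [644.3, -144.7, 171.8]
tcp_rot: [[0.0, 1.0, -0.002], [1.0, -0.0, 0.001], [0.001, -0.002, -1.0]]
ft_force: [-0.1, 1.2, 0.1]
grip_width: 0.701
finger_force: 0.0
```

```bash
python3 - <<'E'
from h import *
fw=cam('wrist');cv2.imwrite('pics/w2.png',fw['color'][:,:,::-1])
fs=cam('scene');fd=cam('side')
for c,f in (('wrist',fw),('scene',fs),('side',fd)):
    for d in trace(c,'tube_green')[:1]: 
        b=d['box'];SH['tube']=cyl(13.6,75,4);print(c,d['p'],fit('tube_green',[f],[d['region']],ray(f,((b[0]+b[2])/2,(b[1]+b[3])/2),40)[:2],False))
E
```

```text
wrist 0.68 (array([ 646.3, -145.9]), 0, np.float64(0.09))
scene 0.65 (array([ 645.8, -144.4]), 0, np.float64(0.098))
side 0.87 (array([ 652.9, -139.6]), 0, np.float64(0.148))
```

View pics/w2.png

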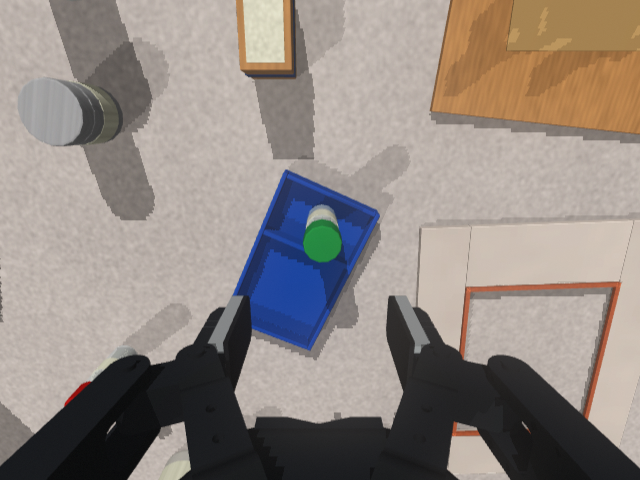

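The green tube stands upright in the small bay, with its cap at (323,240). Next I'll go over to the amber jar.

In the tool's units: 446 mm / 750 = 0.5947, -183 mm / 750 = -0.244.

Emit:
{"op": "step_arm", "data": {"targets": [[[0.02,-0.008,0,0,0,0],[0.06,-0.024,0,0,0,0],[0.1133,-0.0467,0,0,0,0],[0.1667,-0.068,0,0,0,0],[0.22,-0.0907,0,0,0,0],[0.2733,-0.112,0,0,0,0],[0.3267,-0.1333,0,0,0,0],[0.38,-0.156,0,0,0,0],[0.4333,-0.1773,0,0,0,0],[0.4867,-0.2,0,0,0,0],[0.5333,-0.2187,0,0,0,0],[0.5733,-0.2347,0,0,0,0],[0.5947,-0.244,0,0,0,0],[0.5947,-0.244,0,0,0,0],[0.5947,-0.244,0,0,0,0],[0.5947,-0.244,0,0,0,0]]], "claw": 85}}

```text
time_s: 12.45
ee_pos: [462.5, 300.0, 173.3]
tcp_rot: [[0.002, 1.0, 0.0], [1.0, -0.002, -0.0], [-0.0, 0.0, -1.0]]
ft_force: [-0.3, 0.3, -0.7]
grip_width: 0.997
finger_force: 0.0
```

```bash
python3 - <<'E'
from h import *
s=state();print(s['ee_pos'])
fw=cam('wrist');cv2.imwrite('pics/w3.png',fw['color'][:,:,::-1])
def ctr(d): b=d['box'];return (b[0]+b[2])/2,(b[1]+b[3])/2
for n in('jar_amber','tube_yellow','tray_orange'):
    for d in trace('wrist',n):
        print(n,round(d['p'],2),np.round(d['box']),fit(n,[fw],[d['region']],ray(fw,ctr(d),shape(n)[:,2].max()/2)[:2],n[:3]=='tra'))
f=cam('side')
for n in('tube_yellow','jar_amber','tray_orange'):
    for d in trace('side',n)[:4]:
        print('side',n,round(d['p'],2),np.round(d['box']),fit(n,[f],[d['region']],ray(f,ctr(d),shape(n)[:,2].max()/2)[:2],n[:3]=='tra'))
E
```

```text
[462.51398101 300.04975048 173.3176221 ]
jar_amber 0.97 [291.   0. 354.  43.] (array([464.4, 464.9]), 0, np.float64(0.016))
jar_amber 0.96 [329.  83. 397. 144.] (array([494.9, 385.2]), 0, np.float64(0.062))
jar_amber 0.67 [292. 192. 348. 257.] (array([462. , 299.2]), 0, np.float64(0.061))
jar_amber 0.55 [180.  67. 260. 138.] (array([390.3, 393.7]), 0, np.float64(0.055))
tube_yellow 0.86 [261. 317. 298. 394.] (array([429.1, 178.7]), 0, np.float64(0.091))
tray_orange 0.75 [376. 204. 533. 359.] (array([584.9, 227.9]), np.float64(-17.8), np.float64(0.194))
side tube_yellow 0.91 [254. 232. 266. 266.] (array([431.8, 185.8]), 0, np.float64(0.117))
side jar_amber 0.86 [231. 206. 248. 222.] (array([514.6, 421.2]), 0, np.float64(0.486))
side jar_amber 0.77 [205. 200. 221. 223.] (array([470.7, 475.8]), 0, np.float64(0.145))
side jar_amber 0.76 [238. 218. 256. 247.] (array([465.5, 307.8]), 0, np.float64(0.13))
side jar_amber 0.57 [189. 215. 211. 242.] (array([393.5, 404.1]), 0, np.float64(0.04))
side tray_orange 0.74 [283. 214. 335. 249.] (array([590.2, 235.4]), np.float64(-18.3), np.float64(0.099))
```

View pics/w3.png

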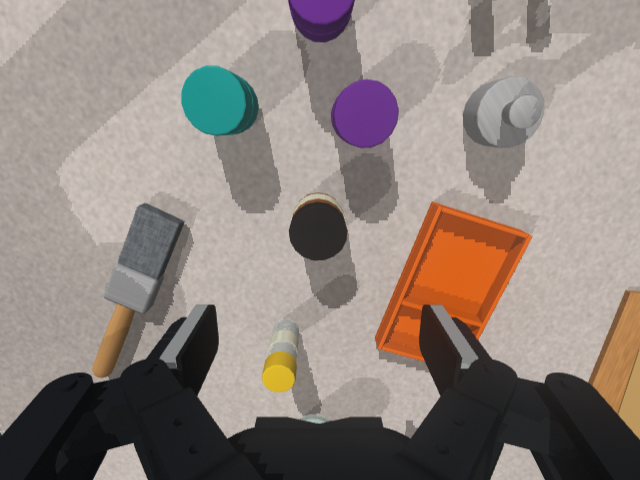

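The black-capped jar is at (318,228) in the wrist view, the yellow tube at (280,370) and the orange tray at (455,280). All the fits agree, so I'll grasp the jar.

In the tool's units: 153 mm / 750 = 0.204, 146 mm / 750 = 0.1947.

Emit:
{"op": "step_arm", "data": {"targets": [[[0,0,0.0267,0,0,0],[0,0,0.06,0,0,0],[0,0,0.1,0,0,0],[0,0,0.14,0,0,0],[0,0,0.1733,0,0,0],[0,0,0.1947,0,0,0],[0,0,0.204,0,0,0],[0,0,0.204,0,0,0],[0,0,0.204,0,0,0]]]}}

```text
time_s: 13.98
ee_pos: [462.9, 301.4, 21.3]
tcp_rot: [[0.0, 1.0, 0.002], [1.0, -0.0, 0.001], [0.001, 0.002, -1.0]]
ft_force: [-0.4, 0.0, -0.5]
grip_width: 0.993
finger_force: 0.0
```

Emit:
{"op": "step_arm", "data": {"targets": [[[0,0,0,0,0,0],[0,0,0,0,0,0],[0,0,0,0,0,0],[0,0,0,0,0,0],[0,0,0,0,0,0]]], "claw": 25, "squeeze": 40}}

```text
time_s: 14.6
ee_pos: [462.5, 301.3, 21.0]
tcp_rot: [[0.0, 1.0, 0.001], [1.0, -0.0, 0.001], [0.001, 0.001, -1.0]]
ft_force: [-1.0, -0.7, 6.0]
grip_width: 0.529
finger_force: 41.1
```

In the tool's units: -120 mm / 750 = -0.16, -115 mm / 750 = -0.1533.

Emit:
{"op": "step_arm", "data": {"targets": [[[0,0,-0.0133,0,0,0],[0,0,-0.04,0,0,0],[0,0,-0.08,0,0,0],[0,0,-0.12,0,0,0],[0,0,-0.1533,0,0,0],[0,0,-0.16,0,0,0],[0,0,-0.16,0,0,0]]]}}

```text
time_s: 15.48
ee_pos: [461.9, 300.9, 140.0]
tcp_rot: [[0.0, 1.0, -0.0], [1.0, -0.0, -0.0], [-0.0, -0.0, -1.0]]
ft_force: [0.4, -0.9, -2.2]
grip_width: 0.525
finger_force: 41.0
```

Emit:
{"op": "step_arm", "data": {"targets": [[[-0.02,0.0067,0,0,0,0],[-0.06,0.0173,0,0,0,0],[-0.1133,0.0333,0,0,0,0],[-0.1667,0.0493,0,0,0,0],[-0.22,0.0653,0,0,0,0],[-0.2733,0.0813,0,0,0,0],[-0.3267,0.0973,0,0,0,0],[-0.38,0.1133,0,0,0,0],[-0.4333,0.1293,0,0,0,0],[-0.4867,0.144,0,0,0,0],[-0.54,0.16,0,0,0,0],[-0.5933,0.176,0,0,0,0],[-0.64,0.1907,0,0,0,0],[-0.6733,0.2,0,0,0,0],[-0.6827,0.2027,0,0,0,0],[-0.6827,0.2027,0,0,0,0],[-0.6827,0.2027,0,0,0,0]]]}}

```text
time_s: 17.6
ee_pos: [613.5, -209.9, 140.0]
tcp_rot: [[-0.001, 1.0, -0.001], [1.0, 0.001, 0.001], [0.001, -0.001, -1.0]]
ft_force: [0.6, 1.1, -0.8]
grip_width: 0.53
finger_force: 41.0
```

In the tool's units: 114 mm / 750 = 0.152, 113 mm / 750 = 0.1507.

Emit:
{"op": "step_arm", "data": {"targets": [[[0,0,0.0133,0,0,0],[0,0,0.0467,0,0,0],[0,0,0.0867,0,0,0],[0,0,0.12,0,0,0],[0,0,0.1387,0,0,0],[0,0,0.1467,0,0,0],[0,0,0.1507,0,0,0],[0,0,0.152,0,0,0],[0,0,0.152,0,0,0]]]}}

```text
time_s: 18.73
ee_pos: [614.6, -211.3, 27.1]
tcp_rot: [[0.0, 1.0, 0.001], [1.0, -0.0, -0.001], [-0.001, 0.001, -1.0]]
ft_force: [0.0, 0.3, 0.2]
grip_width: 0.527
finger_force: 41.0
```

Emit:
{"op": "step_arm", "data": {"targets": [[[0,0,0,0,0,0],[0,0,0,0,0,0],[0,0,0,0,0,0],[0,0,0,0,0,0],[0,0,0,0,0,0]]], "claw": 75}}

```text
time_s: 19.35
ee_pos: [614.1, -211.0, 26.3]
tcp_rot: [[-0.0, 1.0, 0.0], [1.0, 0.0, -0.0], [-0.0, 0.0, -1.0]]
ft_force: [-0.5, -0.7, -0.1]
grip_width: 0.878
finger_force: 0.0
```

In the tool's units: -160 mm / 750 = -0.2133, -150 mm / 750 = -0.2.

Emit:
{"op": "step_arm", "data": {"targets": [[[0,0,-0.0133,0,0,0],[0,0,-0.04,0,0,0],[0,0,-0.08,0,0,0],[0,0,-0.12,0,0,0],[0,0,-0.16,0,0,0],[0,0,-0.2,0,0,0],[0,0,-0.2133,0,0,0],[0,0,-0.2133,0,0,0],[0,0,-0.2133,0,0,0]]]}}

```text
time_s: 20.48
ee_pos: [613.3, -210.7, 184.8]
tcp_rot: [[0.0, 1.0, -0.002], [1.0, -0.0, 0.001], [0.001, -0.002, -1.0]]
ft_force: [-0.1, 0.8, -1.3]
grip_width: 0.88
finger_force: 0.0
```

```bash
python3 - <<'E'
from h import *
print(state()['ee_pos'])
fw=cam('wrist');cv2.imwrite('pics/w4.png',fw['color'][:,:,::-1])
SH['tube']=cyl(13.6,75,4);SH['jar']=cyl(23,54,4)
for n in('tube_green','jar_amber','tray_blue','swab_box'):
    for d in trace('wrist',n)[:1]:
        b=d['box'];print(n,d['p'],np.round(b),fit(n,[fw],[d['region']],ray(fw,((b[0]+b[2])/2,(b[1]+b[3])/2),35)[:2],n[0]=='s' or n[:2]=='tr'))
E
```

```text
[ 613.26877846 -210.65512757  184.81165199]
tube_green 0.73 [342. 127. 389. 166.] (array([ 646.2, -146.3]), 0, np.float64(0.055))
jar_amber 0.8 [293. 191. 351. 261.] (array([ 614.4, -213.8]), 0, np.float64(0.025))
tray_blue 0.59 [258.  88. 420. 284.] (array([ 625. , -189.8]), np.float64(-23.7), np.float64(0.286))
```

View pics/w4.png

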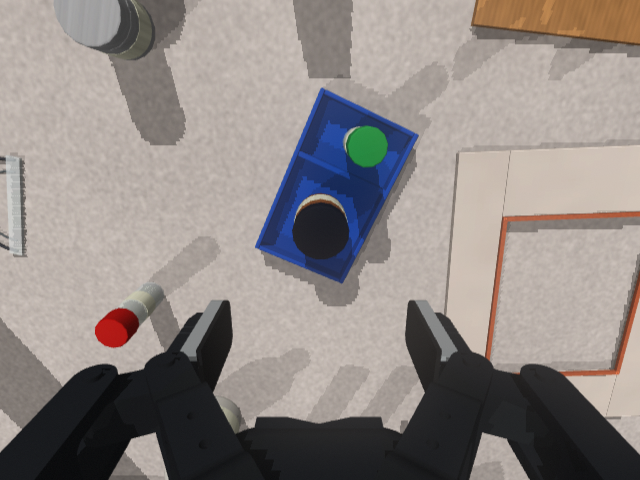

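Both items stand upright in the blue tray, with the green cap at (366,146) and the jar at (320,225). Next is the swab box.

In the tool's units: 209 mm / 750 = 0.2787, 202 mm / 750 = 0.2693.

Emit:
{"op": "step_arm", "data": {"targets": [[[0.02,0,0,0,0,0],[0.06,-0.0013,0,0,0,0],[0.1067,-0.0027,0,0,0,0],[0.1533,-0.004,0,0,0,0],[0.2,-0.0067,0,0,0,0],[0.24,-0.008,0,0,0,0],[0.2693,-0.008,0,0,0,0],[0.2787,-0.008,0,0,0,0],[0.2787,-0.008,0,0,0,0],[0.2787,-0.008,0,0,0,0],[0.2787,-0.008,0,0,0,0]]], "claw": 85}}

```text
time_s: 22.1
ee_pos: [608.1, -2.9, 186.3]
tcp_rot: [[0.001, 1.0, 0.0], [1.0, -0.001, -0.0], [-0.0, 0.0, -1.0]]
ft_force: [0.2, 0.2, -0.8]
grip_width: 0.999
finger_force: 0.0
```

```bash
python3 - <<'E'
from h import *
print(state()['ee_pos'])
fw=cam('wrist');cv2.imwrite('pics/w5.png',fw['color'][:,:,::-1])
for n in('swab_box','tray_orange','tin'):
    for d in trace('wrist',n)[:1]:
        b=d['box'];print(n,d['p'],np.round(b),fit(n,[fw],[d['region']],ray(fw,((b[0]+b[2])/2,(b[1]+b[3])/2),35)[:2],n[0]=='s' or n[:2]=='tr'))
E
```

```text
[608.11340397  -2.93746997 186.28724065]
swab_box 0.93 [295. 181. 339. 256.] (array([607.7,  -2.2]), np.float64(-0.1), np.float64(0.028))
tray_orange 0.56 [208.   0. 325.  39.] (array([584.4, 228.3]), np.float64(-17.4), np.float64(0.017))
tin 0.73 [115. 245. 190. 311.] (array([457.2, -57. ]), 0, np.float64(0.043))
```

View pics/w5.png

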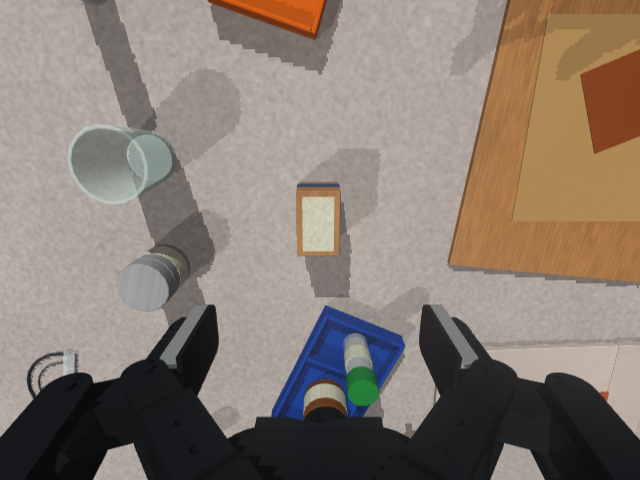

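The swab box is at (319,219), square to the tool at yaw 0. I'll grasp it now.

In the tool's units: 166 mm / 750 = 0.2213, 165 mm / 750 = 0.22.

Emit:
{"op": "step_arm", "data": {"targets": [[[0,0,0.0267,0,0,0],[0,0,0.06,0,0,0],[0,0,0.1,0,0,0],[0,0,0.14,0,0,0],[0,0,0.18,0,0,0],[0,0,0.2067,0,0,0],[0,0,0.22,0,0,0],[0,0,0.2213,0,0,0],[0,0,0.2213,0,0,0]]]}}

```text
time_s: 23.42
ee_pos: [608.9, -2.1, 21.2]
tcp_rot: [[0.0, 1.0, 0.002], [1.0, -0.0, -0.0], [-0.0, 0.002, -1.0]]
ft_force: [0.2, -0.4, 0.8]
grip_width: 0.993
finger_force: 0.0
```

Emit:
{"op": "step_arm", "data": {"targets": [[[0,0,0,0,0,0],[0,0,0,0,0,0],[0,0,0,0,0,0],[0,0,0,0,0,0],[0,0,0,0,0,0],[0,0,0,0,0,0]]], "claw": 20, "squeeze": 30}}

```text
time_s: 24.18
ee_pos: [608.5, -2.1, 20.8]
tcp_rot: [[0.0, 1.0, 0.001], [1.0, -0.0, -0.0], [-0.0, 0.001, -1.0]]
ft_force: [0.0, -0.4, 4.9]
grip_width: 0.417
finger_force: 31.9
```

In the tool's units: -100 mm / 750 = -0.1333, -90 mm / 750 = -0.12.

Emit:
{"op": "step_arm", "data": {"targets": [[[0,0,-0.0133,0,0,0],[0,0,-0.04,0,0,0],[0,0,-0.08,0,0,0],[0,0,-0.12,0,0,0],[0,0,-0.1333,0,0,0],[0,0,-0.1333,0,0,0],[0,0,-0.1333,0,0,0]]]}}

```text
time_s: 25.05
ee_pos: [606.9, -1.9, 118.8]
tcp_rot: [[0.0, 1.0, -0.003], [1.0, -0.0, 0.0], [0.0, -0.003, -1.0]]
ft_force: [-0.1, 0.1, -0.4]
grip_width: 0.411
finger_force: 31.2
```

In the tool's units: 256 mm / 750 = 0.3413, 245 mm / 750 = 0.3267, 17.5 degrees / 360 = 0.0486.

Emit:
{"op": "step_arm", "data": {"targets": [[[0.02,-0.0013,0,0,0,0.0028],[0.06,-0.004,0,0,0,0.0083],[0.1067,-0.0067,0,0,0,0.0167],[0.1533,-0.0093,0,0,0,0.025],[0.2,-0.012,0,0,0,0.0333],[0.2467,-0.0147,0,0,0,0.0417],[0.2933,-0.0173,0,0,0,0.0472],[0.3267,-0.02,0,0,0,0.0486],[0.3413,-0.02,0,0,0,0.0486],[0.3413,-0.02,0,0,0,0.0486],[0.3413,-0.02,0.0107,0,0,0.0486],[0.3413,-0.02,0.04,0,0,0.0486],[0.3413,-0.02,0.0733,0,0,0.0486],[0.3413,-0.02,0.1,0,0,0.0486],[0.3413,-0.02,0.1147,0,0,0.0486],[0.3413,-0.02,0.1213,0,0,0.0486],[0.3413,-0.02,0.1253,0,0,0.0486],[0.3413,-0.02,0.1253,0,0,0.0486],[0.3413,-0.02,0.1253,0,0,0.0486]]]}}

```text
time_s: 27.42
ee_pos: [593.6, 254.2, 27.0]
tcp_rot: [[0.301, 0.954, 0.001], [0.954, -0.301, 0.0], [0.001, 0.001, -1.0]]
ft_force: [0.4, 0.2, -1.0]
grip_width: 0.418
finger_force: 31.2
```

Emit:
{"op": "step_arm", "data": {"targets": [[[0,0,0,0,0,0],[0,0,0,0,0,0],[0,0,0,0,0,0],[0,0,0,0,0,0],[0,0,0,0,0,0]]], "claw": 66}}

```text
time_s: 28.05
ee_pos: [593.0, 254.0, 26.3]
tcp_rot: [[0.301, 0.954, 0.0], [0.954, -0.301, -0.0], [0.0, 0.0, -1.0]]
ft_force: [-0.4, -0.0, -0.3]
grip_width: 0.772
finger_force: 0.0
```

In the tool's units: -150 mm / 750 = -0.2, -140 mm / 750 = -0.1867, -17.5 degrees / 360 = -0.0486.

Emit:
{"op": "step_arm", "data": {"targets": [[[0,0,-0.0133,0,0,0],[0,0,-0.04,0,0,0],[0,0,-0.08,0,0,0],[0,0,-0.12,0,0,0],[0,0,-0.16,0,0,-0.0083],[0,0,-0.1867,0,0,-0.0194],[0,0,-0.2,0,0,-0.0333],[0,0,-0.2,0,0,-0.0486],[0,0,-0.2,0,0,-0.0486],[0,0,-0.2,0,0,-0.0486]]]}}

```text
time_s: 29.3
ee_pos: [593.0, 254.0, 176.5]
tcp_rot: [[0.001, 1.0, 0.0], [1.0, -0.001, -0.0], [-0.0, 0.0, -1.0]]
ft_force: [-0.4, -0.6, 0.3]
grip_width: 0.773
finger_force: 0.0
```

```bash
python3 - <<'E'
from h import *
print(state()['ee_pos'])
fw=cam('wrist');cv2.imwrite('pics/w6.png',fw['color'][:,:,::-1])
SH['swab']=box(36,56,48)+[0,0,4]
for n in('swab_box','tray_orange','tube_yellow'):
    for d in trace('wrist',n)[:1]:
        b=d['box'];print(n,d['p'],np.round(b),fit(n,[fw],[d['region']],ray(fw,((b[0]+b[2])/2,(b[1]+b[3])/2),35)[:2],n[0]=='s' or n[:2]=='tr'))
E
```

```text
[592.9502969  253.98653823 176.49820933]
swab_box 0.67 [286. 179. 349. 262.] (array([593.3, 253.8]), np.float64(-16.9), np.float64(0.053))
tray_orange 0.7 [243. 150. 386. 331.] (array([585.3, 227.6]), np.float64(-17.4), np.float64(0.231))
tube_yellow 0.78 [ 93. 276. 168. 346.] (array([429.2, 179.5]), 0, np.float64(0.055))
```

View pics/w6.png

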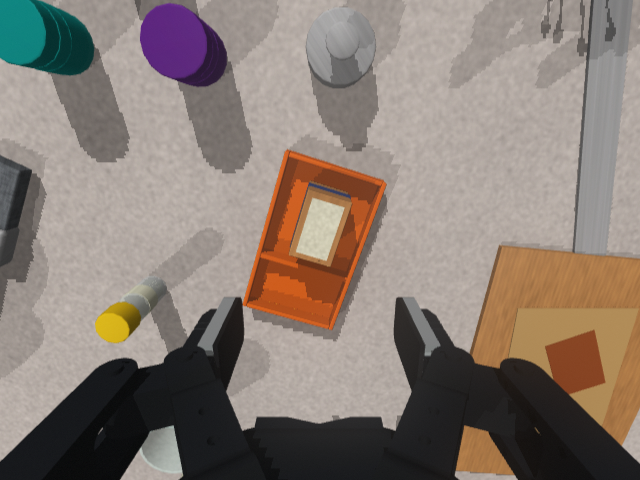

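The box stands in the large bay, at (322,225) in the picture. The yellow tube is at world (429,179.5), so I'll fetch it.

In the tool's units: -164 mm / 750 = -0.2187, 138 mm / 750 = 0.184.

Emit:
{"op": "step_arm", "data": {"targets": [[[-0.0067,-0.016,0,0,0,0],[-0.0213,-0.048,0,0,0,0],[-0.0427,-0.0933,0,0,0,0],[-0.064,-0.14,0,0,0,0],[-0.0827,-0.1813,0,0,0,0],[-0.096,-0.2107,0,0,0,0],[-0.0993,-0.2187,0,0,0,0],[-0.0993,-0.2187,0.0133,0,0,0],[-0.0993,-0.2187,0.0467,0,0,0],[-0.0993,-0.2187,0.0867,0,0,0],[-0.0993,-0.2187,0.1267,0,0,0],[-0.0993,-0.2187,0.16,0,0,0],[-0.0993,-0.2187,0.1787,0,0,0],[-0.0993,-0.2187,0.184,0,0,0],[-0.0993,-0.2187,0.184,0,0,0],[-0.0993,-0.2187,0.184,0,0,0]]], "claw": 85}}

```text
time_s: 31.5
ee_pos: [430.0, 179.8, 39.2]
tcp_rot: [[0.0, 1.0, 0.002], [1.0, -0.0, 0.0], [0.0, 0.002, -1.0]]
ft_force: [-0.0, -0.4, 0.5]
grip_width: 0.997
finger_force: 0.0
```

Emit:
{"op": "step_arm", "data": {"targets": [[[0,0,0,0,0,0],[0,0,0,0,0,0],[0,0,0,0,0,0],[0,0,0,0,0,0],[0,0,0,0,0,0],[0,0,0,0,0,0]]], "claw": 10}}

```text
time_s: 32.25
ee_pos: [429.2, 179.5, 38.5]
tcp_rot: [[-0.0, 1.0, 0.0], [1.0, 0.0, 0.0], [0.0, 0.0, -1.0]]
ft_force: [-1.2, -0.6, 4.1]
grip_width: 0.318
finger_force: 29.4
```

In the tool's units: -80 mm / 750 = -0.1067, -75 mm / 750 = -0.1.

Emit:
{"op": "step_arm", "data": {"targets": [[[0,0,-0.0133,0,0,0],[0,0,-0.04,0,0,0],[0,0,-0.0733,0,0,0],[0,0,-0.1,0,0,0],[0,0,-0.1067,0,0,0],[0,0,-0.1067,0,0,0]]]}}

```text
time_s: 33.0
ee_pos: [429.1, 179.5, 118.3]
tcp_rot: [[-0.0, 1.0, 0.0], [1.0, 0.0, 0.0], [0.0, 0.0, -1.0]]
ft_force: [0.2, -0.3, -0.2]
grip_width: 0.317
finger_force: 29.6
```

In the tool's units: 142 mm / 750 = 0.1893, 4.5 mm / 750 = 0.006.

Emit:
{"op": "step_arm", "data": {"targets": [[[0,0.016,0,0,0,0],[0.0013,0.0467,0,0,0,0],[0.0027,0.0867,0,0,0,0],[0.004,0.1267,0,0,0,0],[0.0053,0.1627,0,0,0,0],[0.006,0.184,0,0,0,0],[0.006,0.1893,0,0,0,0],[0.006,0.1893,0,0,0,0],[0.006,0.1893,0.0067,0,0,0],[0.006,0.1893,0.0267,0,0,0],[0.006,0.1893,0.0533,0,0,0],[0.006,0.1893,0.0733,0,0,0],[0.006,0.1893,0.088,0,0,0],[0.006,0.1893,0.096,0,0,0],[0.006,0.1893,0.0987,0,0,0],[0.006,0.1893,0.1,0,0,0],[0.006,0.1893,0.1,0,0,0]]]}}

```text
time_s: 35.12
ee_pos: [571.5, 184.1, 43.8]
tcp_rot: [[-0.0, 1.0, 0.001], [1.0, 0.0, 0.0], [0.0, 0.001, -1.0]]
ft_force: [-1.0, 0.5, 0.6]
grip_width: 0.318
finger_force: 29.6
```

Emit:
{"op": "step_arm", "data": {"targets": [[[0,0,0,0,0,0],[0,0,0,0,0,0],[0,0,0,0,0,0],[0,0,0,0,0,0],[0,0,0,0,0,0]]], "claw": 60}}

```text
time_s: 35.75
ee_pos: [571.0, 184.0, 43.3]
tcp_rot: [[-0.0, 1.0, 0.0], [1.0, 0.0, -0.0], [-0.0, 0.0, -1.0]]
ft_force: [0.3, -0.4, -1.0]
grip_width: 0.705
finger_force: 0.0
```

In the tool's units: -150 mm / 750 = -0.2, -140 mm / 750 = -0.1867.

Emit:
{"op": "step_arm", "data": {"targets": [[[0,0,-0.0133,0,0,0],[0,0,-0.04,0,0,0],[0,0,-0.08,0,0,0],[0,0,-0.12,0,0,0],[0,0,-0.16,0,0,0],[0,0,-0.1867,0,0,0],[0,0,-0.2,0,0,0],[0,0,-0.2,0,0,0],[0,0,-0.2,0,0,0]]]}}

```text
time_s: 36.88
ee_pos: [570.4, 183.9, 192.3]
tcp_rot: [[-0.0, 1.0, -0.002], [1.0, 0.0, -0.0], [-0.0, -0.002, -1.0]]
ft_force: [0.0, -0.7, 0.0]
grip_width: 0.701
finger_force: 0.0
```

```bash
python3 - <<'E'
from h import *
print(state()['ee_pos'],state()['finger_force'])
fw=cam('wrist');fs=cam('scene')
cv2.imwrite('pics/w7.png',np.hstack([cv2.resize(x['color'][:,:,::-1],(400,300),interpolation=3) for x in(fw,fs)]))
def ctr(d): b=d['box'];return (b[0]+b[2])/2,(b[1]+b[3])/2
for n in('tube_red','tin','beaker'):
    for d in trace('scene',n)[:1]: print(n,fit(n,[fs],[d['region']],ray(fs,ctr(d),30)[:2],False))
SH['swab']=box(36,56,48)+[0,0,4];SH['tube']=cyl(13.6,75,4);SH['jar']=cyl(23,54,4)
for c,f,n in(('wrist',fw,'swab_box'),('wrist',fw,'tube_yellow'),('scene',fs,'tube_green'),('scene',fs,'jar_amber')):
    for d in trace(c,n):
        if n=='jar_amber' and ctr(d)[0]>300: continue
        print(n,d['p'],fit(n,[f],[d['region']],ray(f,ctr(d),35)[:2],n[0]=='s'));break
E
```

```text
[570.43485028 183.87385257 192.29717365] 0.0
tube_red (array([ 441.9, -294.1]), 0, np.float64(0.106))
tin (array([457.2, -56.7]), 0, np.float64(0.049))
beaker (array([449.8,  53.6]), 0, np.float64(0.168))
swab_box 0.56 (array([593.5, 254.2]), np.float64(-17.3), np.float64(0.015))
tube_yellow 0.81 (array([571.2, 183.7]), 0, np.float64(0.044))
tube_green 0.61 (array([ 644.8, -143.2]), 0, np.float64(0.081))
jar_amber 0.8 (array([ 613.4, -212.1]), 0, np.float64(0.062))
```

View pics/w7.png

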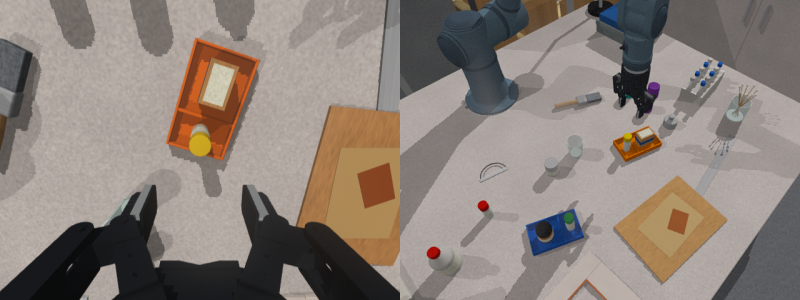

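The wrist half shows the yellow tube at (200,140) and the box at (218,85), both upright in the orange tray. The scene half shows the blue kit complete at (555,230), with the red tube, tin and beaker unmoved and the arm clear of everything. I'm handing the job in.

```bash
python3 -c "
from station import *
print(job_done())"
```

```text
the job is handed in; nothing more can be done
None
```

I filled both kits in the required order and handed the job in at about 37 s; the hand-in call returned no verdict. In the final pictures all four items stand upright in their bays, and the red-capped tube, tin and beaker are where they started.

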